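# Set the fume extractor's air damper to the green mark and start it

## Task

On the bench fume extractor (the cream box with the round black intake on top), push the red lever gently around its arc with the fingertips until its pointer lies on the green dot, and take the fingers off it; then press the white start button all the way down and let it go. Push only: do not grip the lever, and leave everything else on the bench where it is.

Things in the scene. Friction and masses are not known exactly. Their poses are not given: they have to be found in the camera images.
- extractor: Fume extractor, a cream box 250 x 250 mm and 60 mm high, fixed to the table (it does not slide). Origin: centre of its underside; z up; its front looks to its own -x. On top: a black damper ring 120 mm in diameter and 12 mm high that turns on a vertical axis 40 mm behind the box's centre (point ring_axis), and the start button near the rear corner on its +y side.
- ring_axis (a point): Point on the damper ring's vertical axis, at the height of the box's top face (60 mm above the table). Axes as those of the extractor.
- damper (a joint): Angle of the damper ring with its lever, rad. 0: the lever points straight to the extractor's front (its -x); grows counterclockwise seen from above. Stops at -1.25 and 1.25. It turns stiffly, with about 1.7 N at the post, no spring, and stays where it is left. It starts between -0.2 and 0.2.
- lever_post (a point): Point on the axis of the red lever's upright round post, 30 mm above the box's top face, 92 mm from the ring's axis; own -x points outward along the pointer. Post 14 mm in diameter, its top 45 mm above the box's top face. Arm 14 mm wide, 4 to 10 mm above the top face; a foot 20 mm in diameter round the post at that height.
- pointer_tip (a point): Tip of the lever's narrow pointer (4 mm wide), 112 mm from the ring's axis on the line through the post, 6 mm above the box's top face. It passes over the dots' centres.
- dot_green: Green dot, the wanted setting: a flat painted disc 20 mm in diameter (cannot be felt) on the box's top face, 112 mm from the ring's axis. Origin: its centre. It is at one of four places on the scale, damper angle -1.0, -0.55, 0.55 or 1.0 rad; yellow, blue and white dots of the same size take the other three.
- start (a joint): Travel of the start button, m: 0 up, 0.006 fully down; it springs back. Fully down takes about 4 N.
- start_top (a point): Centre of the top of the white round start button (26 mm in diameter) in its black housing; it is pressed straight down.
- spool: Metal solder spool, 48 mm in diameter, 30 mm high, standing on the extractor's top near its rear corner on the -y side. Origin: centre of its underside. Bystander: leave it where it is.
- jar: White jar with orange label, 54 mm in diameter, 85 mm high, standing left of the extractor. Origin: centre of its underside. Bystander: leave it where it is.
- cleaner: Small glass bottle, 40 mm in diameter, 110 mm high, standing left of the extractor. Origin: centre of its underside. Bystander: leave it where it is.
- screwdriver: Red-handled screwdriver lying right of the extractor. Origin: under its middle. Bystander: leave it where it is.
- pliers: Pliers with red handles, about 160 mm long, lying right of the extractor. Origin: under the pivot. Bystander: leave it where it is.
- motor: Small steel motor can, 28 mm in diameter, 32 mm high, standing on the teal mat to the left. Origin: centre of its underside. Bystander: leave it where it is.

How it is judged:
By the outcome, as a careful person would: the job done as asked, in the order asked, and still so for the second after the job is handed in, with the robot touching nothing.
It also fails if it takes over 48 s, if anything falls off the work surface, if the arm or the gripper's body presses on something with over 40 N, if the wrist force passes 120 N, or if a joint passes its speed limit or range.

## Robot

A 6-joint arm with a two-finger parallel gripper is mounted at the origin on the work surface. World frame = base frame: x ahead of the robot, y to its left, z up, the work surface at z = 0. Lengths are in m, angles in rad, forces in N, time in s.
With the tool pointing down it reaches from about 0.3 to 0.775 m from the base axis. Payload 14.6 kg.
Tool frame: the origin (TCP) lies between the finger pads; the fingertips stand 19 mm ahead of it and the grasp point (between the pads) is the TCP; z points along the fingers, y is the line along which they close (so a half turn about z gives the same grasp; the last joint's range is limited). The gripper opens to 85 mm and grips with 20 to 120 N. Pads are 22 mm wide; open, the fingers measure 114 mm over their backs; the gripper's body (76 mm by 85 mm) begins 54 mm behind the grasp point. The pads swing forward as they close: fully open they stand 13 mm farther back than shut.
Start: joints at [1.121, 0.3, 1.521, -0, 1.321, -0.067], TCP at [0.205, 0.51, 0.25] pointing down, gripper open.
Joint ranges: [-3.03, 3.03], [-0.79, 2.21], [0.23, 2.52], [-1.04, 4.18], [0, 3.07], [-2.55, 2.55]. Speed limits (rad/s): [2.22, 2.22, 2.57, 3.14, 3.14, 3.14].

## Interface

Orientations are given as a 3x3 rotation matrix whose columns are the frame's x, y, z axes.
In Python, from plant import * gives the robot as it stands. The module is installed in compiled form; this text tells all that it offers. Calls block until the motion is done:
- move_pose(position, orientation): joint-space move of the TCP to a pose.
- move_straight(position, orientation=None, speed=0.15): straight line of the TCP; orientation=None keeps the orientation; speed is the mean speed in m/s.
- move_j(angles): joint-space move.
- move_gripper(opening, grasp_force=None): finger opening in m; grasp_force is the grip in N (None keeps the last); returns when the fingers have stopped.
- hold(seconds).
- ik(position, orientation): joint angles nearest the present ones, or None.
- get_image(name): name is "scene" or "side" or "wrist"; returns a dict with "pixels" (384x512x3 uint8, red, green, blue), "K" (3x3 intrinsics, pixels), "cam_to_world" (4x4, takes a point from camera to world coordinates); the wrist camera has in their place "hand_eye" (4x4, takes a point from camera to tool coordinates, whose origin is the TCP and whose axes are the flange's). Camera axes: x right, y down, z forward; pixel columns grow to the right and rows downward; lengths in m; the calibration is good to about 2 mm. A picture is of the moment at which its call begins: read the wrist's pose just before it. There is no depth.
A pose or a line that the arm cannot do raises IKError and nothing moves.
- sign_off(): hands the job in; it is judged then, once.
Trained networks look in a picture, given as the dict that the camera call returned (one of the last four; its "shot" number tells which), for a name from the list of things; names that differ only in an ending like _2 or _b are one class to them, and where a whole thing is asked for, a point or a joint stands for the part that bears it (a point fixed in the world has none). Each returns a list of dicts, best first, with "conf" (0 to 1); they miss things now and then, are a little off and sometimes report something else, mostly with a low value. They report only what shows in the picture. A call takes as long as a camera call.
- regions_of(picture, name): "mask" (384x512 bool, what is visible of it) and "centre" ([row, column] in pixels, amid what is visible of it).
- landmark_of(picture, name): "centre" ([row, column] in pixels: a listed point, or the origin of a listed thing).
Readings, each from a call of its own:
- current_time(): time.
- current_q(): joint angles.
- current_joint_vel(): joint speeds.
- current_joint_torque(): joint torques, N m.
- current_tcp_pos(): TCP position.
- current_eef_rot(): TCP orientation.
- current_wrist_force(): force on the tool from outside, world axes, zero at the start.
- current_wrist_torque(): the same for the moment, N m.
- current_grip_width(): finger opening in m.
- current_finger_force(): force on a finger pad.
Only numpy, scipy, OpenCV 4.12 (cv2) and the standard library are available. Lean on these libraries where they do the work, as an engineer would, in place of code of your own. Each camera call takes 0.05 s, during which the arm holds its last target. There are 200 camera calls.

## Working session

There is one attempt and no reset: what is moved stays moved. The work goes in short steps, each a Python script; the robot and the scene stay as the last script left them, time stands still between calls to the robot, and variables do not carry over. Pictures are saved under pics/ and viewed, at most 10 in all, crops included, and the job is handed in when it is done.

```bash
mkdir -p pics; cat > h.py <<'E'
from plant import *
import numpy as np, cv2
def cam(p):
    if "cam_to_world" in p: return np.array(p["cam_to_world"])
    T=np.eye(4);T[:3,:3]=R0;T[:3,3]=P0
    return T@np.array(p["hand_eye"])
def ray(p,rc,T=None):
    T=cam(p) if T is None else T
    d=T[:3,:3]@np.linalg.solve(np.array(p["K"]),[rc[1],rc[0],1.])
    return T[:3,3],d
def at_z(p,rc,z,T=None):
    o,d=ray(p,rc,T); return o+d*(z-o[2])/d[2]
def save(p,n): cv2.imwrite(f"pics/{n}.png",cv2.cvtColor(np.asarray(p["pixels"]),cv2.COLOR_RGB2BGR))
E
python3 - <<'E'
from h import *
Z=dict(extractor=0,ring_axis=.06,lever_post=.09,pointer_tip=.066,dot_green=.06,start_top=.07,spool=.06,jar=0,cleaner=0)
for c in("scene","side"):
    p=get_image(c);save(p,c)
    print(c,np.round(cam(p)[:3,3],3))
    for n,z in Z.items():
        for r in landmark_of(p,n)[:2]: print(n,np.round(r["centre"],1),round(r["conf"],2),np.round(at_z(p,r["centre"],z),4))
print(current_time(),current_tcp_pos())
E
python3 -c "
import cv2,numpy as np
cv2.imwrite('pics/both.png',cv2.resize(np.vstack([cv2.imread('pics/scene.png'),cv2.imread('pics/side.png')]),None,fx=.78,fy=.78))"
```

```text
scene [1.372 0.103 0.761]
extractor [241.9 256.4] 0.65 [0.5838 0.026  0.    ]
ring_axis [234.8 258.6] 0.7 [0.6207 0.0345 0.06  ]
ring_axis [233.5 302.6] 0.61 [0.6019 0.1401 0.06  ]
lever_post [203.6 250.1] 0.61 [0.5412 0.0035 0.09  ]
pointer_tip [202.  247.5] 0.57 [ 0.5057 -0.0077  0.066 ]
pointer_tip [255.4 230.1] 0.47 [ 0.7035 -0.0214  0.066 ]
dot_green [214.7 293.9] 0.55 [0.5339 0.116  0.06  ]
start_top [235.4 301.4] 0.39 [0.62   0.1369 0.07  ]
spool [253.7 227.7] 0.72 [ 0.6931 -0.0288  0.06  ]
jar [242.1 378.6] 0.94 [0.5426 0.3401 0.    ]
cleaner [213.7 290.8] 0.7 [0.459  0.1083 0.    ]
cleaner [274.7 380.8] 0.56 [0.6559 0.3326 0.    ]
side [ 0.423 -0.73   0.819]
extractor [208. 283.] 0.73 [0.5822 0.0338 0.    ]
ring_axis [191.1 297.1] 0.59 [0.6236 0.0402 0.06  ]
lever_post [196.1 269.1] 0.63 [5.339e-01 4.000e-04 9.000e-02]
pointer_tip [205.2 262.7] 0.6 [ 0.5144 -0.0093  0.066 ]
dot_green [178.5 263.9] 0.6 [0.5336 0.1087 0.06  ]
start_top [165.7 293.5] 0.55 [0.6324 0.1449 0.07  ]
spool [203.2 320.4] 0.79 [ 0.6799 -0.0179  0.06  ]
spool [180.5 264.7] 0.65 [0.5348 0.0993 0.06  ]
jar [148.1 259.6] 0.87 [0.5487 0.3409 0.    ]
cleaner [147.2 290.2] 0.55 [0.6598 0.3314 0.    ]
1.0 [0.20544049 0.51019407 0.25028531]
```

View pics/both.png

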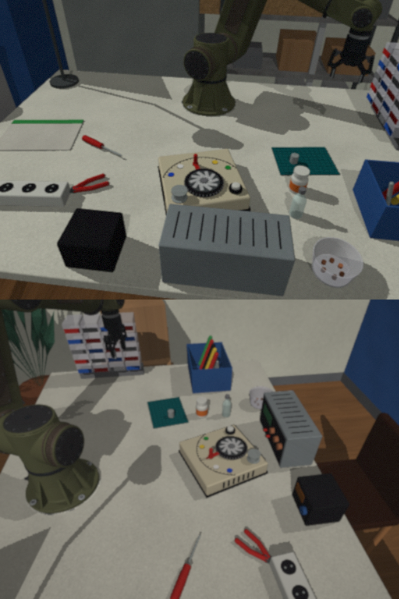

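The scene view shows the extractor at about column 205, row 180 of the composite, with the lever pointing toward the robot. The heater is behind it. The dots are too small to tell apart, so I'll take a wrist view from above.

```bash
python3 - <<'E'
from h import *
import h
print(np.round(current_eef_rot(),3))
R=np.array([[1,0,0],[0,-1,0],[0,0,-1.]])
for pos in ([.5,.04,.36],[.47,.04,.32],[.47,.04,.28]):
    s=[(s,ik(pos,R@np.diag([s,s,1]))) for s in(1,-1)]
    s=[k for k in s if k[1] is not None]
    if s: break
print(pos,s)
sg=min(s,key=lambda k:abs(k[1][5]))[0]
move_pose(pos,R@np.diag([sg,sg,1]))
h.R0=np.array(current_eef_rot());h.P0=np.array(current_tcp_pos())
p=get_image("wrist");save(p,"w1")
print(np.round(h.P0,4),np.round(h.R0,3),np.round(cam(p),3))
Z=dict(extractor=0,ring_axis=.06,lever_post=.09,pointer_tip=.066,dot_green=.06,start_top=.07,spool=.06)
for n,z in Z.items():
    for r in landmark_of(p,n)[:2]: print(n,np.round(r["centre"],1),round(r["conf"],2),np.round(at_z(p,r["centre"],z),4))
print(current_time())
E
```

```text
[[-0.928  0.373  0.   ]
 [ 0.373  0.928 -0.   ]
 [-0.    -0.    -1.   ]]
[0.5, 0.04, 0.36] [(1, array([ 6.79820375e-03,  1.28619993e-01,  1.47619341e+00, -4.44089210e-16,
        1.53677925e+00,  1.57759453e+00])), (-1, array([ 6.79820375e-03,  1.28619993e-01,  1.47619341e+00, -4.44089210e-16,
        1.53677925e+00, -1.56399812e+00]))]
[0.5    0.0406 0.3598] [[-1.    -0.001 -0.   ]
 [-0.001  1.     0.   ]
 [ 0.     0.    -1.   ]] [[-0.001  0.955  0.296  0.425]
 [ 1.     0.001  0.002  0.04 ]
 [ 0.001  0.296 -0.955  0.483]
 [ 0.     0.     0.     1.   ]]
extractor [203.3 258.6] 0.56 [0.5846 0.035  0.    ]
ring_axis [234.7 261.2] 0.81 [0.6187 0.0398 0.06  ]
lever_post [195.  237.3] 0.87 [0.5422 0.0052 0.09  ]
pointer_tip [173.2 236.8] 0.74 [0.5152 0.0031 0.066 ]
dot_green [187.  311.7] 0.68 [0.5382 0.118  0.06  ]
dot_green [192.9 238. ] 0.33 [0.5478 0.0036 0.06  ]
start_top [251.6 323.8] 0.53 [0.6441 0.1415 0.07  ]
spool [274.7 224.9] 0.9 [ 0.6933 -0.0223  0.06  ]
spool [236.4  39.1] 0.42 [ 0.6219 -0.323   0.06  ]
3.4333
```

View pics/w1.png

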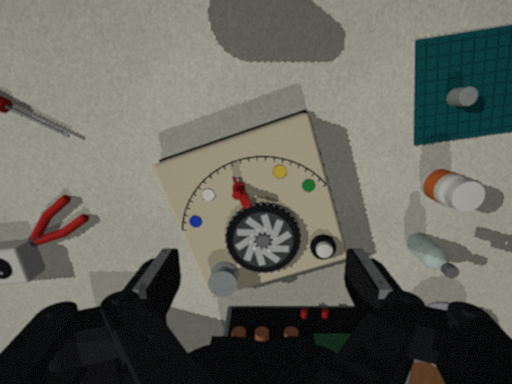

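The dots in this view run blue (221,196), white (195,208), yellow (172,280), green (185,308), with the ring at (238,262). Green is the far clockwise dot, so the target is -1.0 rad. Next I'll fit the extractor pose, using colour centroids for the dots.

```bash
cat >> h.py <<'E'
from scipy.optimize import least_squares
def proj(p,X,T):
    c=np.linalg.inv(T)@np.r_[X,1]; u=np.array(p["K"])@c[:3]; return np.array([u[1],u[0]])/u[2]
def blob(px,guess,kind,r=13):
    hsv=cv2.cvtColor(np.asarray(px),cv2.COLOR_RGB2HSV).astype(int); H,S,V=hsv[...,0],hsv[...,1],hsv[...,2]
    m={"green":(abs(H-62)<18)&(S>110),"yellow":(abs(H-23)<5)&(S>130),"blue":(abs(H-115)<12)&(S>110),"white":(S<30)&(V>165)}[kind]
    g=np.round(guess).astype(int); k=np.zeros_like(m); k[g[0]-r:g[0]+r+1,g[1]-r:g[1]+r+1]=1
    rr,cc=np.nonzero(m&k); return (np.array([rr.mean(),cc.mean()]),len(rr)) if len(rr) else (None,0)
DA=dict(green=-1.,yellow=-.55,white=.55,blue=1.)
def ring_pt(v,a,rad,z):
    x,y,w=v; c,s=np.cos(w+a),np.sin(w+a); return np.array([x-rad*c,y-rad*s,z])
def fit(p,T,dots,ring):
    "ring axis x,y and yaw from dot centroids and the ring axis pixel"
    f=lambda v:np.concatenate([proj(p,ring_pt(v,DA[k],.112,.06),T)-d for k,d in dots.items()]+[.7*(proj(p,[v[0],v[1],.06],T)-ring)])
    s=least_squares(f,[.62,.04,.3],loss="soft_l1"); return s.x,s.fun
def lever_angle(p,T,v,rc,rad,z):
    X=at_z(p,rc,z,T); return (np.arctan2(v[1]-X[1],v[0]-X[0])-v[2]+np.pi)%(2*np.pi)-np.pi, np.hypot(X[0]-v[0],X[1]-v[1])
E
python3 - <<'E'
from h import *
import h
h.R0=np.array(current_eef_rot());h.P0=np.array(current_tcp_pos())
p=get_image("wrist");T=cam(p)
d={}
for k,g in dict(green=(185,308),yellow=(172,280),white=(195,208),blue=(221,196)).items():
    d[k],n=blob(p["pixels"],g,k); print(k,d[k],n)
d={k:a for k,a in d.items() if a is not None}
ring=np.array(landmark_of(p,"ring_axis")[0]["centre"])
v,f=fit(p,T,d,ring);print(v,np.round(f,1))
for n,rad,z in(("lever_post",.092,.09),("pointer_tip",.112,.066)):
    rc=landmark_of(p,n)[0]["centre"]; print(n,rc,lever_angle(p,T,v,rc,rad,z))
st=landmark_of(p,"start_top")
print([(s["centre"],s["conf"],at_z(p,s["centre"],.075)) for s in st])
sr=regions_of(p,"start")+regions_of(p,"start_top"); print([(s["centre"],s["conf"],s["mask"].sum()) for s in sr])
print("heater near edge", [at_z(p,(307,230),z) for z in(.1,.15)])
# crops
q=get_image("side")
a=cv2.resize(p["pixels"][150:290,180:360],None,fx=4,fy=4,interpolation=cv2.INTER_CUBIC)[:,:,::-1]
b=cv2.resize(q["pixels"][140:250,225:425],None,fx=4,fy=4,interpolation=cv2.INTER_CUBIC)[:,:,::-1]
cv2.imwrite("pics/cw.png",a);cv2.imwrite("pics/cs.png",b)
print(current_time())
E
```

```text
green [184.93457944 308.57009346] 107
yellow [171.11111111 279.63492063] 126
white [194.54117647 207.98823529] 85
blue [221.  195.5] 104
[0.62245829 0.04243497 0.32456654] [ 0.  -0.  -0.   0.1  0.1  0.2  0.2  0.1 -0.3 -0.5]
lever_post [190.3, 235.9] (np.float64(0.10191409282023933), np.float64(0.09576300224082415))
pointer_tip [177.5, 233.2] (np.float64(0.09979520827149635), np.float64(0.11033018838139168))
[([252.7, 323.6], 0.56, array([0.64358962, 0.13962352, 0.075     ]))]
[([248.9, 325.8], 0.5, np.int64(182)), ([249.2, 325.5], 0.66, np.int64(213))]
heater near edge [array([ 0.72759921, -0.01096692,  0.1       ]), array([ 0.68816256, -0.00430897,  0.15      ])]
3.8333
```

View pics/cw.png

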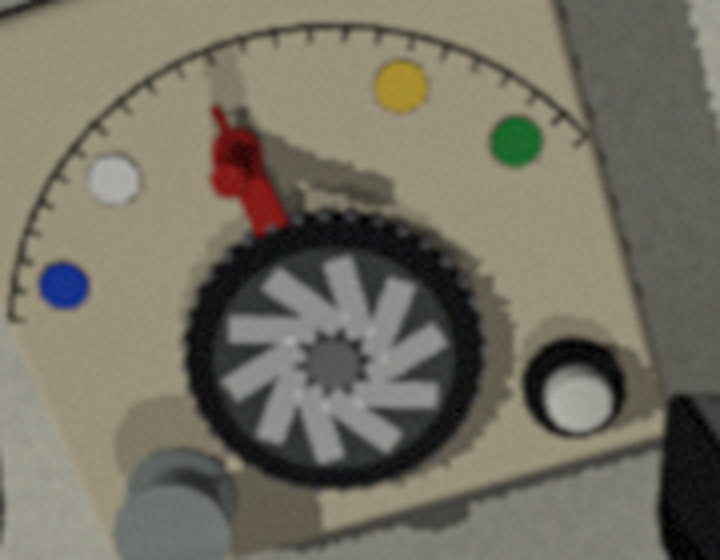

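View pics/cs.png

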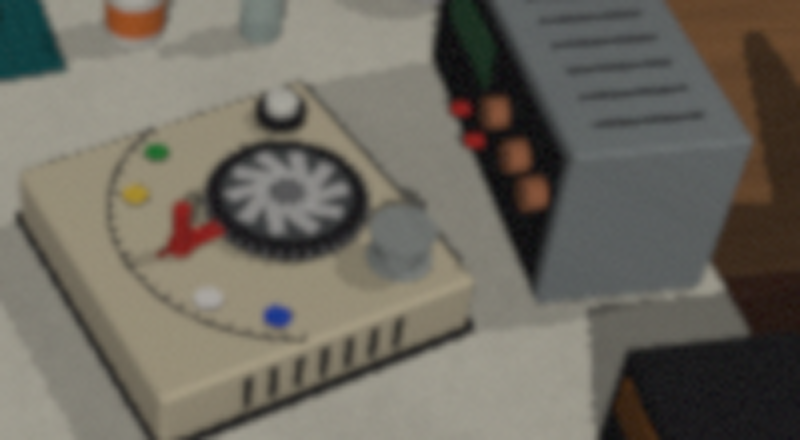

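```bash
cat >> h.py <<'E'
V=np.array([.62246,.04243,.32457])
def pusher(a,off,z,sgn=1,flip=1):
    "TCP pose with shut fingers behind the post; sgn 1 pushes clockwise"
    w=V[2]+a; d=sgn*np.array([-np.sin(w),np.cos(w),0]); y=flip*d; zz=np.array([0,0,-1.])
    P=ring_pt(V,a,.092,z)-off*d
    return P,np.column_stack([np.cross(y,zz),y,zz])
E
python3 - <<'E'
from h import *
# geometry: button + heater
p=get_image("side");Ts=cam(p)
print("heater edge bottom",at_z(p,(214.5,360),0),[at_z(p,(178.7,367.5),z) for z in(.1,.15)])
print("button side",[at_z(p,(165.7,295),z) for z in(.07,.08,.09)])
for flip in(1,-1):
    q=[ik(*pusher(a,.03,.099,1,flip)) for a in(.1,-.5,-1)]; print(flip,[None if k is None else round(k[5],2) for k in q])
flip=min((1,-1),key=lambda f:max(9 if k is None else abs(k[5]) for k in [ik(*pusher(a,.03,.099,1,f)) for a in(.1,-1)]))
move_gripper(0.0)
move_pose(*pusher(.1,.045,.2,1,flip)); P,R=pusher(.1,.045,.099,1,flip); move_straight(P,R,.12)
print(current_time(),current_wrist_force())
P,R=pusher(.1,.026,.099,1,flip); move_straight(P,R,.06)
for a in np.arange(.05,-.96,-.1):
    P,R=pusher(a,.0215,.099,1,flip); move_straight(P,R,.05)
    F=np.array(current_wrist_force()); print(round(a,2),np.round(F,1),np.round(np.array(current_tcp_pos())-P,4))
    if np.linalg.norm(F)>20: break
print(flip,current_time())
p=get_image("side")
for n,rad,z in(("lever_post",.092,.09),("pointer_tip",.112,.066)):
    for r in landmark_of(p,n)[:1]: print(n,r["centre"],r["conf"],lever_angle(p,cam(p),V,r["centre"],rad,z))
cv2.imwrite("pics/s2.png",cv2.resize(p["pixels"][100:250,200:400],None,fx=4,fy=4,interpolation=cv2.INTER_CUBIC)[:,:,::-1])
E
```

```text
heater edge bottom [ 0.80651147 -0.02370789  0.        ] [array([0.82612354, 0.02330531, 0.1       ]), array([ 0.79809983, -0.02908565,  0.15      ])]
button side [array([0.63703313, 0.1442827 , 0.07      ]), array([0.63417838, 0.13260861, 0.08      ]), array([0.63132363, 0.12093451, 0.09      ])]
1 [np.float64(-2.1), np.float64(-1.41), np.float64(-0.82)]
-1 [np.float64(1.04), np.float64(1.73), np.float64(2.32)]
6.4167 [-0.78455212  0.34701312 -0.86421177]
0.05 [-0.6  0.1 -0.1] [ 0.0001 -0.0001  0.0001]
-0.05 [-0.   0.4 -0.2] [ 0.0001 -0.0002  0.    ]
-0.15 [ 0.1 -0.5  0.5] [ 0.0001 -0.0002  0.    ]
-0.25 [1.2 0.8 0.2] [ 0.0001 -0.0002  0.    ]
-0.35 [-0.2 -0.2  0.7] [ 0.0001 -0.0002 -0.    ]
-0.45 [ 0.4  0.6 -0.4] [ 0.0001 -0.0002 -0.    ]
-0.55 [ 0.1  0.7 -0.2] [ 0.0001 -0.0002 -0.    ]
-0.65 [-0.1  0.3 -0.1] [ 0.0001 -0.0002  0.    ]
-0.75 [-0.1  0.2  0.8] [-0.     -0.0002 -0.    ]
-0.85 [ 0.1 -0.3 -0.3] [-0.     -0.0002 -0.    ]
-0.95 [-0.6  1.   0.4] [-0.     -0.0002 -0.    ]
1 10.6333
lever_post [171.9, 268.4] 0.7 (np.float64(-0.9991666080152397), np.float64(0.0972214739384933))
pointer_tip [177.5, 264.2] 0.6 (np.float64(-0.952377671712604), np.float64(0.10903639258630492))
```

View pics/s2.png

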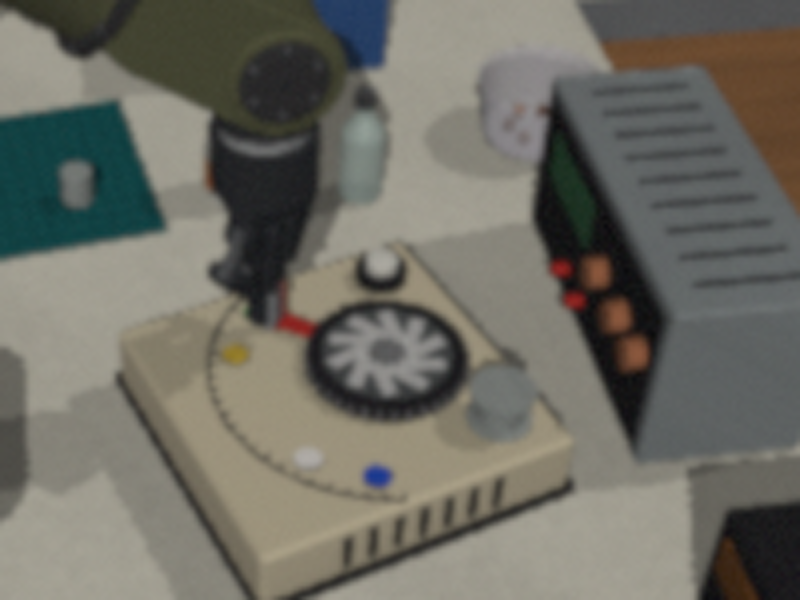

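The lever at crop pixel (293,322) has turned up close to the green dot, and the fingers are still behind it. I'll back off, then measure from above.

```bash
cat >> h.py <<'E'
RV=np.array([[-1,0,0],[0,1,0],[0,0,-1.]])
def look(name,crop=(150,290,180,360)):
    global R0,P0
    move_pose([.5,.04,.36],RV); R0=np.array(current_eef_rot());P0=np.array(current_tcp_pos())
    p=get_image("wrist");T=cam(p);d={}
    for k,a in DA.items():
        g=proj(p,ring_pt(V,a,.112,.06),T); d[k],n=blob(p["pixels"],g,k); print(k,np.round(g,1),d[k],n)
    for n,rad,z in(("lever_post",.092,.09),("pointer_tip",.112,.066)):
        for r in landmark_of(p,n)[:1]: print(n,r["centre"],r["conf"],lever_angle(p,T,V,r["centre"],rad,z))
    a,b,c,e=crop
    cv2.imwrite(f"pics/{name}.png",cv2.resize(p["pixels"][a:b,c:e],None,fx=4,fy=4,interpolation=cv2.INTER_CUBIC)[:,:,::-1])
    return p,T
E
python3 - <<'E'
from h import *
P,R=pusher(-.95,.045,.099); move_straight(P,R,.1)
P,R=pusher(-.95,.045,.2); move_straight(P,R,.2)
p,T=look("w2")
print([(r["centre"],r["conf"]) for r in landmark_of(p,"start_top")])
# predicted tip pixel for several angles
for a in(-.9,-.95,-1,-1.05): print(a,proj(p,ring_pt(V,a,.112,.066),T),proj(p,ring_pt(V,a,.092,.105),T))
# button triangulation wrist+side
s=get_image("side"); o1,d1=ray(p,(249.2,324.5),T); o2,d2=ray(s,(165.7,295))
x=np.linalg.lstsq(np.column_stack([d1,-d2]),o2-o1,rcond=None)[0]; print("button",o1+d1*x[0],o2+d2*x[1],current_time())
E
```

```text
green [185.6 308.8] [185.31707317 309.81707317] 82
yellow [171.7 279.9] [171.544 279.976] 125
white [195.4 208.1] [195.53763441 207.84946237] 93
blue [222.1 195.5] [221.84313725 195.39215686] 102
lever_post [201.0, 300.9] 0.82 (np.float64(-0.9716884235032288), np.float64(0.09029358928423002))
pointer_tip [183.1, 310.0] 0.83 (np.float64(-0.9747151783282835), np.float64(0.11660327923773958))
[([252.7, 326.3], 0.47)]
-0.9 [182.37125276 303.67251192] [200.75279612 299.34041747]
-0.95 [184.39599261 306.63116553] [202.51698377 301.97867981]
-1 [186.55664168 309.46192531] [204.40055648 304.50515242]
-1.05 [188.84589139 312.15734399] [206.39732136 306.91321068]
button [0.63644093 0.14010128 0.0739457 ] [0.63598247 0.13998615 0.07368042] 12.7667
```

View pics/w2.png

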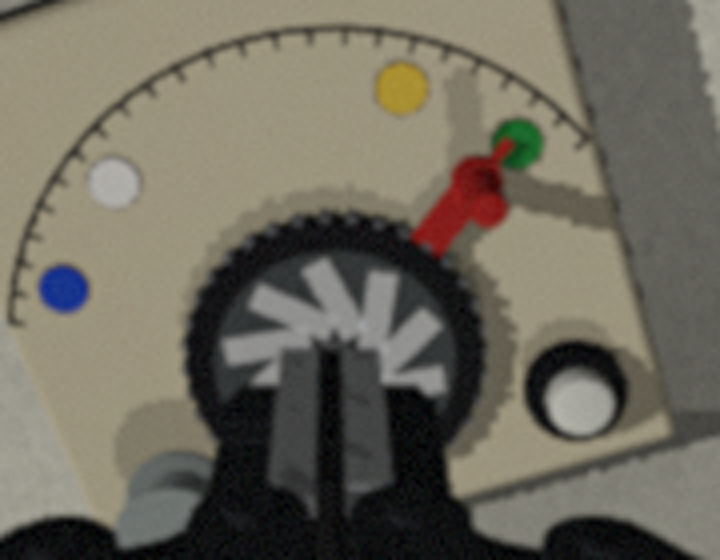

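The pointer tip at crop pixel (513,143) lies on the green dot, about 2.5 mm short of its centre, which puts the lever near -0.975 rad. I'll give it one small nudge and then press the button.

```bash
python3 - <<'E'
from h import *
move_pose(*pusher(-.95,.045,.2)); P,R=pusher(-.95,.045,.099); move_straight(P,R,.15)
P,R=pusher(-.95,.0235,.099); move_straight(P,R,.08)
P,R=pusher(-.975,.0215,.099); move_straight(P,R,.02)
print(np.array(current_tcp_pos())-P)
P,R=pusher(-.975,.045,.099); move_straight(P,R,.1)
P,R=pusher(-.975,.045,.2); move_straight(P,R,.2)
print(current_time())
p,T=look("w3")
print(current_time())
b=np.array([.6362,.140])
move_pose([*b,.13],RV); move_straight([*b,.098],speed=.1)
f0=np.array(current_wrist_force())
z=.098
while z>.080:
    z-=.001; move_straight([*b,z],speed=.03)
    F=np.mean([np.array(current_wrist_force())]*1,axis=0)-f0
    print(round(z,4),np.round(F,1),round(current_tcp_pos()[2],4))
    if F[2]>14: break
hold(.3); print(np.round(current_wrist_force()-f0,1),current_tcp_pos(),current_time())
s=get_image("side")
cv2.imwrite("pics/s3.png",cv2.resize(s["pixels"][100:250,200:400],None,fx=4,fy=4,interpolation=cv2.INTER_CUBIC)[:,:,::-1])
E
```

```text
[-2.04484024e-06  8.16126218e-06 -2.90184342e-05]
16.1083
green [185.6 308.8] [184.90243902 309.37804878] 82
yellow [171.8 279.9] [171.60629921 279.95275591] 127
white [195.5 208.1] [195.5        207.80434783] 92
blue [222.1 195.5] [221.93137255 195.42156863] 102
lever_post [201.3, 301.0] 0.63 (np.float64(-0.9756369322696261), np.float64(0.09008846303912982))
pointer_tip [186.7, 436.7] 0.63 (np.float64(-1.576675950029381), np.float64(0.2774999606929221))
16.9583
0.097 [ 1.5 -1.5  1.4] 0.0976
0.096 [ 3.  -1.3  1.6] 0.0963
0.095 [ 4.3 -0.9  2.8] 0.0952
0.094 [ 0.5 -2.8  9.8] 0.095
0.093 [-3.2 -2.3 16.8] 0.0948
[-4.3 -2.6 17.2] [0.63654776 0.14000434 0.09482198] 20.075
```

View pics/w3.png

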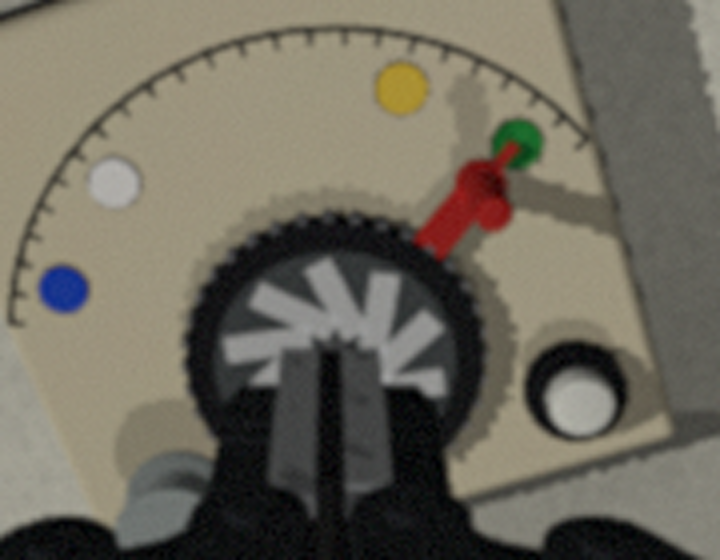

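View pics/s3.png

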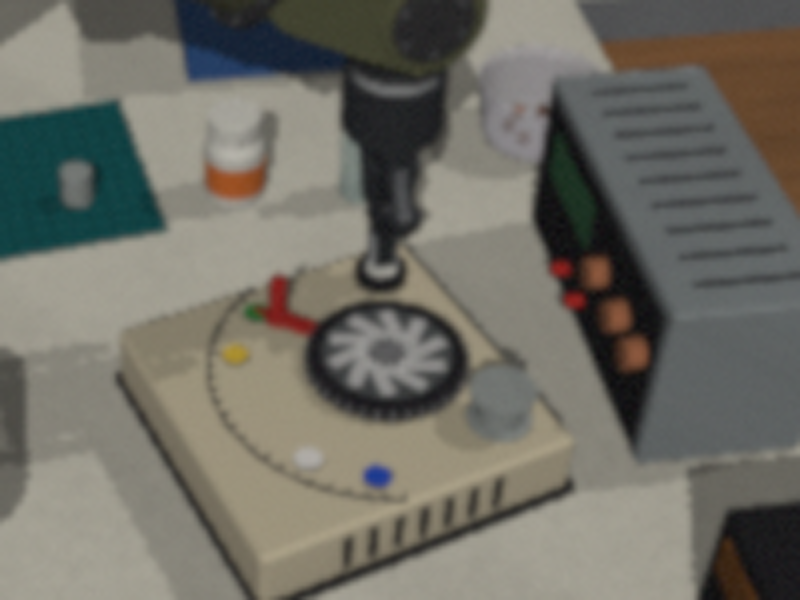

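The pointer tip in w3, crop pixel (518,144), is centred on the green dot. In s3 the fingertips are on the button. The force jumped early, so I'll lift clear and take a clean force profile from higher up.

```bash
python3 - <<'E'
from h import *
b=np.array([.6362,.140])
move_straight([*b,.112],speed=.06); hold(.2)
f0=np.array(current_wrist_force()); print(f0)
z=.106; move_straight([*b,z],speed=.06)
while z>.084:
    z-=.001; move_straight([*b,z],speed=.02); hold(.05)
    fs=[]
    for _ in range(4): hold(.02); fs.append(current_wrist_force())
    F=np.mean(fs,0)-f0
    print(round(z,4),np.round(F,1),round(current_tcp_pos()[2],4))
    if F[2]>20: break
print(current_time())
s=get_image("side")
move_straight([*b,.125],speed=.1); hold(.2)
s2=get_image("side")
cv2.imwrite("pics/btn.png",np.hstack([cv2.resize(k["pixels"][145:180,270:320],None,fx=8,fy=8,interpolation=cv2.INTER_CUBIC)[:,:,::-1] for k in(s,s2)]))
print(current_time(),np.array(current_wrist_force())-f0)
E
```

```text
[ 0.38941902 -0.2196622  -0.40240424]
0.105 [-0.1  0.3  0.3] 0.1051
0.104 [-0.3  0.6  0.4] 0.104
0.103 [-0.2 -0.2  0.1] 0.103
0.102 [-0.3 -0.1  0.4] 0.102
0.101 [0.3 0.4 1.3] 0.1011
0.1 [0.4 0.2 2.2] 0.1001
0.099 [-0.1  0.2  2.3] 0.0991
0.098 [-0.2  0.3  2.5] 0.098
0.097 [0.3 0.4 3.2] 0.097
0.096 [0.3 0.4 3.7] 0.096
0.095 [-0.6 -0.4  5.1] 0.0951
0.094 [-4.8  0.  12.6] 0.0949
0.093 [-8.6 -1.3 20.3] 0.0948
25.8083
26.575 [-0.53472227  0.44040688  0.23589632]
```

View pics/btn.png

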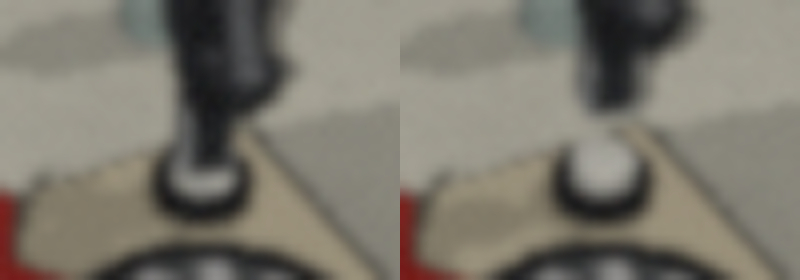

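The profile shows contact at TCP z 0.101, about 4 N near 0.0955 and a hard stop at 0.095. That is the full 6 mm of travel, and the right half of the picture shows the button sprung back up. I'll retreat, check once more and hand in.

```bash
python3 - <<'E'
from h import *
move_straight([.6362,.140,.2],speed=.2)
p,T=look("w4")
hold(.3); print(current_time(),current_wrist_force())
sign_off()
E
```

```text
green [185.3 308.6] [184.59756098 309.35365854] 82
yellow [171.4 279.7] [171.34126984 279.71428571] 126
white [195.  207.9] [195.         207.80434783] 92
blue [221.7 195.3] [221.42857143 195.20408163] 98
lever_post [199.7, 304.5] 0.92 (np.float64(-1.008518367331332), np.float64(0.09494158441639317))
pointer_tip [182.2, 310.2] 0.97 (np.float64(-0.9736764363780233), np.float64(0.11777324691424523))
28.475 [-0.7776862  -0.49358004  0.30474603]
the job is handed in; nothing more can be done
```

View pics/w4.png

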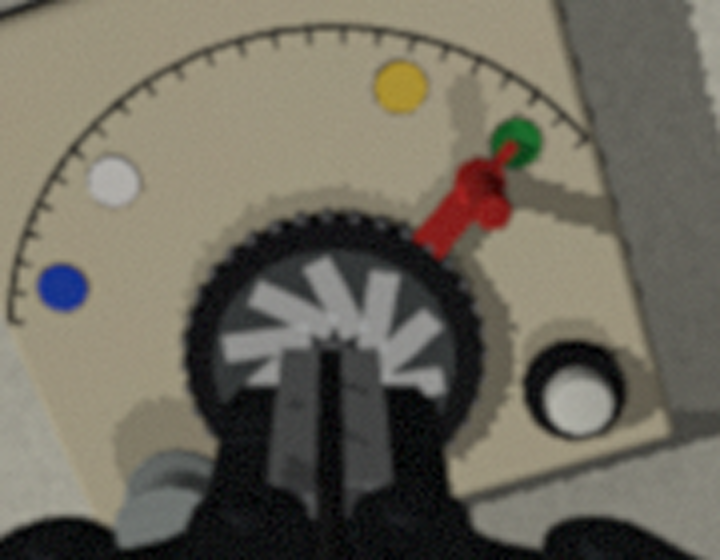

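The job is handed in at 28.5 s: the lever's pointer lies on the green dot, the start button was pressed fully down (twice, the second time to confirm full travel) and sprang back, and the robot is clear of everything.

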